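Air the damp board from the drying press

ROBOT

A 6-joint arm with a two-finger parallel gripper is mounted at the origin on the work surface. World frame = base frame: x ahead of the robot, y to its left, z up, the work surface at z = 0. Lengths are in m, angles in rad, forces in N, time in s.
With the tool pointing down it reaches from about 0.375 to 0.9 m from the base axis. Payload 3.1 kg.
Tool frame: the origin (TCP) lies between the finger pads; the fingertips stand 25 mm ahead of it and the grasp point (between the pads) lies 6 mm ahead of it (robot.tip_reach is the distance from the TCP to the fingertips, in m); z points along the fingers, y is the line along which they close (so a half turn about z gives the same grasp; the last joint's range is limited). The gripper opens to 87 mm and grips with 3 to 60 N. Pads are 19 mm wide; open, the fingers measure 117 mm over their backs; the gripper's body (75 mm by 190 mm) begins 51 mm behind the grasp point.
Start: joints at [1.008, 0.527, 1.433, -0, 1.181, -0.178], TCP at [0.234, 0.58, 0.248] pointing down, gripper open.
Joint ranges: [-3.08, 3.08], [-0.75, 2.2], [0.22, 2.44], [-1.43, 4.57], [0, 2.65], [-2.85, 2.85]. Speed limits (rad/s): [2.79, 2.79, 3.14, 3.14, 3.14, 3.14].

INTERFACE

Orientations are given as a 3x3 rotation matrix whose columns are the frame's x, y, z axes.
In Python, from workcell import robot gives the robot as it stands.
- The arm moves only by the tool servo_tool, never from a script. Its argument "deltas" is a list that holds one entry, the list of rows, each a list of 5 numbers: the shift along the tool's x, y, z in m, then the turn about the tool's z in rad, then the gripper's target within -1 to 1 (shut at 1, half-way at 0, fully open at -1). A call has 1 to 20 rows; each row is the pose to reach, as a shift and turn from the pose commanded when the call began, along the tool's axes at that moment; what a row does not reach only later rows make up. A row lasts 1/12 s, in which the tool goes at most 41.7 mm and 7.16 degrees, less where a joint would pass 70% of its speed; a pose out of reach is approached as far as the arm can. A call with a gripper value outside its range is refused whole. The fingers move at their own pace and stop on an object; "force" is the grip in N (left out, the last holds). Time passes only in rows, so rows that repeat a pose let the fingers close. It gives the time, the measured TCP pose, the force, the opening and the grip force at its end, in the units of the state.
- robot.state(): the state, without advancing time (a new reading comes with each control period).
- robot.grab_frame(name): name is "scene" or "top" or "wrist"; returns a dict with "pixels" (420x560x3 uint8, red, green, blue), "range_z" (420x560 float32, m along the optical axis (not along the pixel's ray), 0 where there is no reading), "fx", "fy", "cx", "cy" (pixels), "D" ([k1, k2, p1, p2, k3] as OpenCV has them; the pictures are not rectified), "extrinsics" (4x4, takes a point from world to camera coordinates); the wrist camera has in their place "mount" (4x4, takes a point from camera to tool coordinates, whose origin is the TCP and whose axes are the flange's). Camera axes: x right, y up, looking along -z (the intrinsics and any distortion apply to the point x, -y, -z); pixel columns grow to the right and rows downward; lengths in m; the calibration is good to about 2 mm. A picture is of the moment at which its call begins: read the wrist's pose just before it.
- robot.finish_job(): hands the job in; it is judged then, once.
The state is a dict: "t": time; "joint_positions": joint angles; "joint_vel": joint speeds; "joint_torque": joint torques, N m; "eef_pos": TCP position; "eef_rot": TCP orientation; "force": force on the tool from outside, world axes, zero at the start; "wrist_torque": the same for the moment, N m; "opening": finger opening in m; "gripper_force": force on a finger pad.
Only numpy, scipy, OpenCV 4.12 (cv2) and the standard library are available. Lean on these libraries where they do the work, as an engineer would, in place of code of your own. Each camera call takes 0.05 s, during which the arm holds its last target. There are 200 camera calls.

TASK

The board in the middle of the drying press is damp: lift the cover off with its stone bar still lying on it and set it aside, then lay the middle board level and centred across the two rods of the airing stand, lowering it gently until it rests on them rather than dropping it or forcing it down. Then lower the cover, stone bar and all, back squarely onto the centre of the press's base board. Leave the ink stone, the cup and the bamboo scraper where they are.

Things in the scene. Friction and masses are not known exactly. Their poses are not given: they have to be found in the camera images.
- press: base board of the drying press, fixed to the table: plain wooden board 200 (x) x 100 (y) x 20 mm high; origin at the centre of its underside, x along its length, z up. The damp middle board lies centred on it, the cover on that, the stone bar on top; all have nearly the same direction.
- middle_c (a point): centre (half-way up) of the middle board: plain wooden board 180 (x) x 50 (y) x 16 mm thick, about 0.12 kg, loose, x along its length. At the start it lies on the base board, its underside 20 mm above the table, hidden from above by the cover except for 5 mm or so at its ends.
- middle: the same middle board; origin at the centre of its underside, 8 mm below middle_c.
- cover_c (a point): centre (half-way up) of the cover: plain wooden board 170 (x) x 64 (y) x 20 mm thick, about 0.18 kg, loose, x along its length. It overhangs the middle board by about 7 mm along both long sides, so that it can be gripped across its 64 mm width with the stone bar between the fingers.
- cover: the same cover; origin at the centre of its underside, 10 mm below cover_c.
- bar_c (a point): centre (half-way up) of the grey stone bar lying loose on the cover, lengthwise: 120 (x) x 32 (y) x 22 mm high, 0.17 to 0.35 kg; up to 12 mm off the cover's centre along its length, so its top is 32 mm above cover_c.
- bar: the same stone bar; origin at the centre of its underside, 11 mm below bar_c.
- stand: airing stand, fixed; origin under its 150 (x) x 100 x 10 mm steel foot's centre. Two level steel rods (12 mm thick, 100 mm long, along y) at x = -55 and +55 mm, joined by a 16 mm wide beam along x, its top 8 mm below theirs. Clamped at a height NOT reported: both tops alike, somewhere 60 to 130 mm above the table; on a rubber bush, they yield 1 mm per 3 N. Find it by touch or by sight.
- felt: grey felt mat 210 (x) x 110 (y) x 3 mm, fixed and empty: room to set things aside; origin at the centre of its underside.
- inkstone: dark ink stone, 100 x 70 x 24 mm, loose, to be left alone; origin at the centre of its underside.
- cup: white ceramic cup, 68 mm diameter, 65 mm high, to be left alone; origin at the centre of its underside.
- scraper: flat bamboo scraper 150 (x) x 24 x 6 mm, to be left alone; origin at the centre of its underside.
Mind the look-alikes: they are no part of the job. Leave any green or white look-alike of the cover alone.

How it is judged:
On the way, in this order (a step that is already met when the one before it is completed fails the run):
1. the cover has been taken off to the side, with the stone bar on it (horizontal distance between cover_c and press above 0.1 m and distance between bar_c and cover_c below 0.06 m and contact force between bar and cover above 0.5 N), for 0.2 s.
2. the middle board lies released and level across the two rods of the airing stand (x of middle_c in the frame of stand between -0.03 and 0.03 m and y of middle_c in the frame of stand between -0.025 and 0.025 m and angle between the x axis of middle_c and the x axis of stand, either way round below 0.25 rad and angle between middle_c's own z axis and vertical below 0.06 rad and contact force between middle and stand above 0.3 N and contact force between middle and the fingers below 0.05 N and linear speed of middle below 0.02 m/s), for 0.3 s.
At the end, for the whole second after the job is handed in: Middle board released, still and level (0.06 rad) across the stand's rods, centred within 30 mm along, 25 mm across, 0.25 rad; cover flat on the base board, centred within 12 mm along, 10 mm across, 0.1 rad; stone bar still on the cover (all of step 2 and x of cover_c in the frame of press between -0.012 and 0.012 m and y of cover_c in the frame of press between -0.01 and 0.01 m and z of cover_c in the frame of press between 0.026 and 0.034 m and angle between the x axis of cover_c and the x axis of press, either way round below 0.1 rad and angle between cover_c's own z axis and vertical below 0.05 rad and linear speed of each of cover, bar below 0.02 m/s and distance between bar_c and cover_c below 0.06 m and contact force between bar and cover above 0.5 N); the robot touches nothing.
It fails at once if the middle board is dropped or thrown (moves faster than 0.35 m/s with no finger on it, a fall of about 6 mm) (contact force between middle and the fingers below 0.05 N and linear speed of middle above 0.35 m/s).
It fails at once if the cover is dropped or thrown (moves faster than 0.35 m/s with no finger on it) (contact force between cover and the fingers below 0.05 N and linear speed of cover above 0.35 m/s).
It fails at once if the stone bar comes off the cover (centres over 60 mm apart) (distance between bar_c and cover_c above 0.06 m).
It fails at once if the middle board is forced down on the airing stand with over 25 N (contact force between middle and stand above 25 N).
It fails at once if the ink stone, the cup or the scraper is moved by over 30 mm (distance of any of inkstone, cup, scraper from where it was at the start of the episode above 0.03 m).
It also fails if it takes over 72 s, if anything falls off the work surface, if the arm or the gripper's body presses on something with over 40 N, if the wrist force passes 120 N, or if a joint passes its speed limit or range.

## Working session

There is one attempt and no reset: what is moved stays moved. The work goes in short steps, Python scripts to look and compute and a tool call to move; the robot and the scene stay as the last step left them, time stands still between calls to the robot, and variables do not carry over. Pictures are saved under pics/ and viewed, at most 10 in all, crops included, and the job is handed in when it is done.

Besides the shell and the picture viewer there is one more tool, called after "Request:" as name(argument=value, ...), one argument or row to a line, values as JSON. servo_tool: Moves the arm, as the interface text tells. Its arguments: {"type":"object","properties":{"deltas":{"type":"array"},"force":{"type":"number"}},"required":["deltas"]}

```bash
mkdir -p pics; ls; cat > h.py <<'E'
import numpy as np, cv2
from workcell import robot
def cam2world(f, st=None):
    if 'extrinsics' in f: return np.linalg.inv(np.array(f['extrinsics']))
    T=np.eye(4); T[:3,:3]=st['eef_rot']; T[:3,3]=st['eef_pos']
    return T@np.array(f['mount'])
def rays(f,uv,T):
    K=np.array([[f['fx'],0,f['cx']],[0,f['fy'],f['cy']],[0,0,1.]])
    p=cv2.undistortPoints(np.array(uv,float).reshape(-1,1,2),K,np.array(f['D'],float)).reshape(-1,2)
    d=np.c_[p[:,0],-p[:,1],-np.ones(len(p))]
    return d@T[:3,:3].T, T[:3,3]
def onplane(f,uv,z,T):
    d,o=rays(f,uv,T); return o+d*((z-o[2])/d[:,2])[:,None]
def atdepth(f,uv,T):
    d,o=rays(f,uv,T); uv=np.array(uv).reshape(-1,2).astype(int)
    return o+d*f['range_z'][uv[:,1],uv[:,0]][:,None]
def save(f,name): cv2.imwrite('pics/'+name,f['pixels'][:,:,::-1])
E
python3 - <<'E'
from h import *
s=robot.state(); print(s['t'],s['eef_pos'],np.round(s['eef_rot'],3),s['opening'],robot.tip_reach)
for n in('top','scene'):
    f=robot.grab_frame(n); save(f,n+'0.png'); T=cam2world(f); print(n,np.round(T,3),f['fx'],f['D'],(f['range_z']>0).mean())
    np.savez(n+'0.npz',**f)
E
```

```text
pics
0.0 [0.23362819 0.57895897 0.24659013] [[-0.927  0.374 -0.001]
 [ 0.374  0.927 -0.002]
 [ 0.    -0.002 -1.   ]] 0.08722580348883549 0.025
top [[ 0.166  0.96  -0.225  0.234]
 [-0.986  0.163 -0.031 -0.014]
 [ 0.007  0.227  0.974  1.012]
 [ 0.     0.     0.     1.   ]] 428.54289401552734 [-0.08781215  0.          0.          0.          0.        ] 0.9959948979591837
scene [[-0.632 -0.589  0.503  1.063]
 [ 0.775 -0.485  0.406  0.479]
 [ 0.004  0.646  0.763  1.015]
 [ 0.     0.     0.     1.   ]] 545.66130455809 [-0.00671054  0.          0.          0.          0.        ] 0.9958843537414966
```

View pics/top0.png

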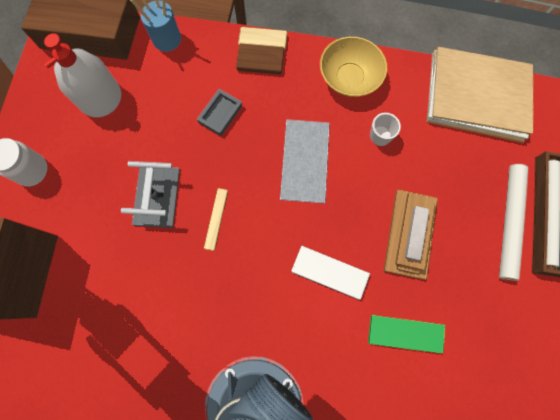

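View pics/scene0.png

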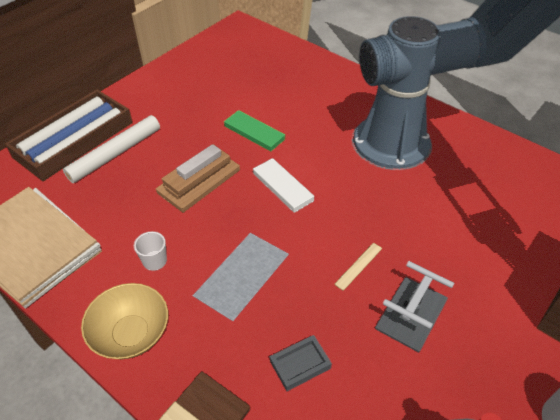

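The real cover is the wood stack with the grey bar at top-view (413,233). The white board (330,272) and green board (407,334) are flat look-alikes with no bar. The felt is at (305,160), the stand at (155,195), the cup at (385,130), the ink stone at (220,112) and the scraper at (216,219). Next I measure from depth and confirm in a crop.

```bash
python3 - <<'E'
from h import *
def load(n): return dict(np.load(n+'0.npz'))
for n,rois in(('top',dict(press=(380,180,450,290),felt=(270,110,340,210),stand=(115,150,190,235))),('scene',dict(press=(150,140,245,215),felt=(190,230,290,320),stand=(370,255,460,355)))):
    f=load(n);T=cam2world(f)
    for k,(a,b,c,d) in rois.items():
        u,v=np.meshgrid(np.arange(a,c),np.arange(b,d)); uv=np.c_[u.ravel(),v.ravel()]
        P=atdepth(f,uv,T); px=f['pixels'][uv[:,1],uv[:,0]].astype(int)
        table=(px[:,0]>1.8*px[:,1]+40)&(px[:,1]<60)
        if k=='press': bands=dict(base=(.012,.028),cover=(.048,.064),bar=(.07,.09))
        elif k=='felt': bands=dict(felt=(-.01,.015))
        else:
            z=P[~table,2]; print(n,'stand z pct',np.round(np.percentile(z,[1,5,25,50,75,90,95,99]),4)); bands=dict(foot=(.002,.02),rods=(.05,.2))
        print(n,k,'table z',np.median(P[table,2]).round(4))
        for m,(lo,hi) in bands.items():
            w=(P[:,2]>lo)&(P[:,2]<hi)&~table
            if m in('felt',): w&=(abs(px[:,0]-px[:,2])<25)
            # regularise: biggest blob
            im=np.zeros((d-b,c-a),np.uint8); im[uv[w,1]-b,uv[w,0]-a]=1
            nn,L,st,_=cv2.connectedComponentsWithStats(im); i=1+st[1:,4].argmax(); w&=(L.ravel()==i)
            r=cv2.minAreaRect((P[w,:2]*1000).astype(np.float32)); print(n,m,w.sum(),'z',np.median(P[w,2]).round(4),np.round(r[0],1),np.round(r[1],1),round(r[2],1))
f=load('top');g=load('scene')
A=cv2.resize(f['pixels'][180:290,370:460],None,fx=4.3,fy=4.3,interpolation=2)
B=cv2.resize(g['pixels'][130:220,145:250],None,fx=4,fy=4,interpolation=2)
h=max(A.shape[0],B.shape[0]);pad=lambda X:cv2.copyMakeBorder(X,0,h-X.shape[0],0,0,0)
cv2.imwrite('pics/crop0.png',np.hstack([pad(A),pad(B)])[:,:800,::-1])
E
```

```text
top press table z -0.0005
top base 1247 z 0.0194 [ 443.6 -298.6] [101.8 202.4] 87.8
top cover 1214 z 0.0554 [ 445.  -299.1] [ 64.9 172.5] 86.2
top bar 796 z 0.0771 [ 434.8 -297.4] [ 33.8 120.6] 86.3
top felt table z -0.0009
top felt 3465 z 0.0022 [586.1 -22.8] [209.  108.7] 5.1
top stand z pct [-0.0033 -0.0009  0.0076  0.0098  0.0764  0.0845  0.0863  0.0886]
top stand table z -0.0011
top foot 1522 z 0.0089 [432.6 321.9] [149.4 103.9] 5.9
top rods 821 z 0.082 [433.2 321.2] [121.3 101.4] 6.1
scene press table z 0.0012
scene base 1045 z 0.021 [ 446.4 -301.1] [105.8 201.5] 88.0
scene cover 792 z 0.0567 [ 447.4 -299.7] [ 68.2 173.2] 84.9
scene bar 537 z 0.0787 [ 438.1 -298. ] [ 35.6 120.4] 84.9
scene felt table z 0.0007
scene felt 3832 z 0.0039 [587.7 -25. ] [211.7 111.8] 4.9
scene stand z pct [-0.0033 -0.002   0.0005  0.0034  0.0112  0.08    0.0858  0.0894]
scene stand table z 0.0006
scene foot 1990 z 0.0103 [430.  321.1] [174.9 105.7] 5.2
scene rods 991 z 0.0837 [434.1 319.8] [127.5  99.9] 6.3
```

View pics/crop0.png

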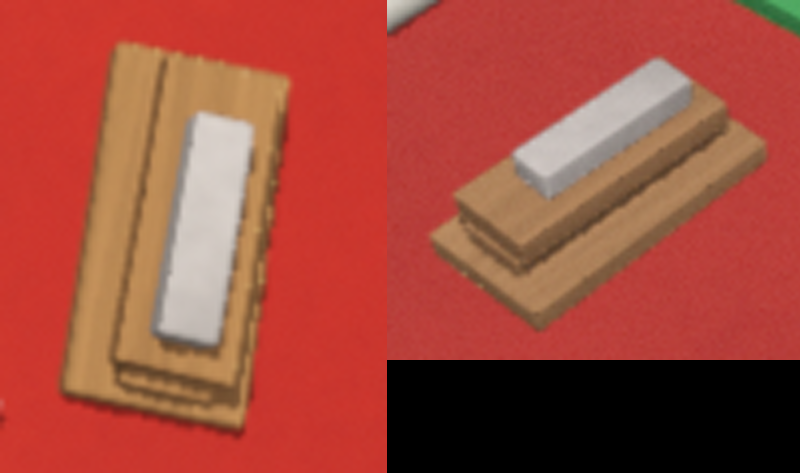

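The crop confirms it: the bare-wood cover with the grey bar on top, and the middle board's end showing below it. I'll move above the press.

Request:
servo_tool(
  deltas=[
    [[-0.4,-0.3,0.03,-0.15,-1],[-0.4,-0.3,0.03,-0.3,-1],[-0.4,-0.3,0.03,-0.314,-1],[-0.4,-0.3,0.03,-0.314,-1],[-0.4,-0.3,0.03,-0.314,-1],[-0.4,-0.3,0.03,-0.314,-1],[-0.4,-0.3,0.03,-0.314,-1],[-0.4,-0.3,0.03,-0.314,-1],[-0.4,-0.3,0.03,-0.314,-1],[-0.4,-0.3,0.03,-0.314,-1],[-0.4,-0.3,0.03,-0.314,-1],[-0.519,-0.737,0.03,-0.314,-1],[-0.519,-0.737,0.03,-0.314,-1],[-0.519,-0.737,0.03,-0.314,-1],[-0.519,-0.737,0.03,-0.314,-1],[-0.519,-0.737,0.03,-0.314,-1],[-0.519,-0.737,0.03,-0.314,-1],[-0.519,-0.737,0.03,-0.314,-1],[-0.519,-0.737,0.03,-0.314,-1],[-0.519,-0.737,0.03,-0.314,-1]],
  ],
)

```text
t: 1.77
eef_pos: [0.4455, -0.1858, 0.218]
eef_rot: [[-0.998, 0.07, -0.0], [0.07, 0.998, 0.0], [0.0, 0.0, -1.0]]
force: [0.9, -0.1, -0.4]
opening: 0.0871
gripper_force: 0.0
```

```bash
cat >> h.py <<'E'
def go(x,y,z,yaw=None):
    """tool-frame shift/turn (mm, rad) from measured pose to world TCP (mm) with tool x axis at yaw deg mod 180"""
    s=robot.state(); R=np.array(s['eef_rot']); d=R.T@(np.array([x,y,z])-1000*np.array(s['eef_pos']))
    a=np.degrees(np.arctan2(R[1,0],R[0,0])); t=None if yaw is None else -np.radians((yaw-a+90)%180-90)
    print('t',round(s['t'],2),'pos',np.round(1000*np.array(s['eef_pos']),1),'yaw',round(a,1),'tilt',np.round(R[2,:2],4),'j6',round(s['joint_positions'][5],2),'F',np.round(s['force'],1),'op',round(s['opening']*1000,1),'->',np.round(d,1),t)
E
python3 -c "
from h import *; go(441,-299,150,-4)"
```

```text
t 1.77 pos [ 445.5 -185.8  218. ] yaw 176.0 tilt [0.0004 0.0004] j6 -2.13 F [ 0.9 -0.1 -0.4] op 87.1 -> [  -3.5 -113.2   68. ] -0.0003651491738444396
```

Request:
servo_tool(
  deltas=[
    [[-0.003,-0.11,0.04,0,-1],[-0.003,-0.11,0.04,0,-1],[-0.003,-0.11,0.04,0,-1],[-0.003,-0.11,0.04,0,-1],[-0.003,-0.11,0.04,0,-1],[-0.003,-0.11,0.04,0,-1]],
  ],
)

```text
t: 2.27
eef_pos: [0.441, -0.293, 0.1778]
eef_rot: [[-0.998, 0.07, -0.001], [0.07, 0.998, 0.002], [0.001, 0.002, -1.0]]
force: [-1.0, 0.2, -1.0]
opening: 0.0868
gripper_force: 0.0
```

```bash
python3 - <<'E'
from h import *
s=robot.state(); f=robot.grab_frame('wrist'); save(f,'w1.png'); T=cam2world(f,s)
np.savez('w1.npz',**f)
v,u=np.mgrid[0:420,0:560]; uv=np.c_[u.ravel(),v.ravel()]; P=atdepth(f,uv,T); px=f['pixels'].reshape(-1,3).astype(int)
ok=f['range_z'].ravel()>0
wood=ok&(px[:,0]-px[:,2]>30)&(px[:,1]>70); grey=ok&(px.max(1)-px.min(1)<25)
for m,c,lo,hi in(('base',wood,.012,.028),('cover',wood,.048,.064),('bar',grey,.07,.09)):
    w=c&(P[:,2]>lo)&(P[:,2]<hi); im=w.reshape(420,560).astype(np.uint8)
    n,L,st,_=cv2.connectedComponentsWithStats(im); w&=L.ravel()==1+st[1:,4].argmax()
    r=cv2.minAreaRect((P[w,:2]*1000).astype(np.float32)); print(m,w.sum(),np.median(P[w,2]).round(4),np.round(r[0],1),np.round(r[1],1),round(r[2],1))
go(441,-299,64,-4)
E
```

```text
base 4198 0.0194 [ 443.8 -301.7] [ 98.9 195.5] 87.6
cover 4841 0.0555 [ 440.  -301.8] [ 63.9 155.5] 86.2
bar 6710 0.0774 [ 436.3 -299.9] [ 31.3 118.7] 85.8
t 2.32 pos [ 441.2 -292.5  178.1] yaw 176.0 tilt [0.0011 0.0014] j6 -2.3 F [-0.4 -0.6 -0.3] op 87.1 -> [ -0.4  -6.7 114.1] 0.0006677643398170807
```

View pics/w1.png

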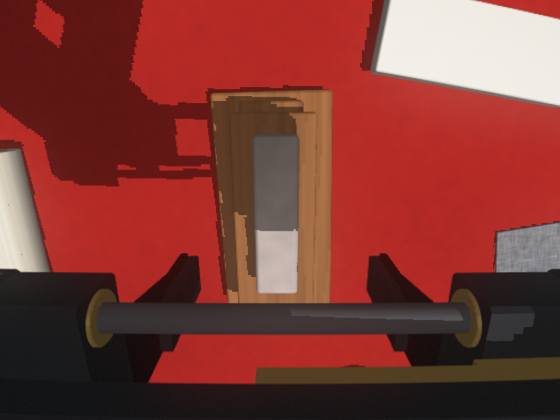

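The wrist view shows the press between the fingers, with the bar at (276,215). I'll lower over the cover's edges and grip.

Request:
servo_tool(
  deltas=[
    [[0,-0.008,0.03,0,-1],[0,-0.008,0.07,0,-1],[0,-0.008,0.095,0,-1],[0,-0.008,0.108,0,-1],[0,-0.008,0.114,0,-1],[0,-0.008,0.114,0,-1],[0,-0.008,0.114,0,-1]],
  ],
  force=30,
)

```text
t: 2.9
eef_pos: [0.4417, -0.3013, 0.065]
eef_rot: [[-0.998, 0.068, 0.001], [0.068, 0.998, -0.001], [-0.001, -0.001, -1.0]]
force: [1.4, 0.8, 1.2]
opening: 0.0872
gripper_force: 0.0
```

```bash
python3 -c "
from h import *; go(441,-300.5,64,-4)"
```

```text
t 2.9 pos [ 441.7 -301.3   65. ] yaw 176.1 tilt [-0.0007 -0.0007] j6 -2.31 F [1.4 0.8 1.2] op 87.2 -> [0.7 0.7 1. ] 0.0015413672154930352
```

Request:
servo_tool(
  deltas=[
    [[0,0,0.001,0,0],[0,0,0.001,0,1],[0,0,0.001,0,1],[0,0,0.001,0,1],[0,0,0.001,0,1],[0,0,0.001,0,1],[0,0,0.001,0,1],[0,0,0.001,0,1]],
  ],
  force=30,
)

```text
t: 3.57
eef_pos: [0.4411, -0.3014, 0.0638]
eef_rot: [[-0.998, 0.07, 0.0], [0.07, 0.998, 0.001], [-0.0, 0.001, -1.0]]
force: [0.6, 2.3, 5.9]
opening: 0.0638
gripper_force: 30.0
```

Request:
servo_tool(
  deltas=[
    [[0,0,-0.001,0,1],[0,0,-0.003,0,1],[0,0,-0.007,0,1],[0,0,-0.013,0,1],[0,0,-0.021,0,1],[0,0,-0.031,0,1],[0,0,-0.042,0,1],[0,0,-0.053,0,1],[0,0,-0.063,0,1],[0,0,-0.071,0,1],[0,0,-0.077,0,1],[0,0,-0.08,0,1],[0,0,-0.08,0,1],[0,0,-0.08,0,1]],
  ],
)

```text
t: 4.73
eef_pos: [0.4409, -0.3018, 0.1431]
eef_rot: [[-0.998, 0.07, -0.0], [0.07, 0.998, 0.0], [0.0, 0.0, -1.0]]
force: [-0.2, 0.4, -4.8]
opening: 0.0638
gripper_force: 30.0
```

```bash
python3 - <<'E'
from h import *
go(582,-24,150,5)
s=robot.state();print(s['wrist_torque'])
f=robot.grab_frame('scene'); np.savez('scene1.npz',**f); save(f,'s1.png')
cv2.imwrite('pics/s1c.png',cv2.resize(f['pixels'][60:260,100:320,::-1],None,fx=2.5,fy=2.5))
g=robot.grab_frame('top'); np.savez('top1.npz',**g)
def meas(f,roi,bands,white=False):
    T=cam2world(f);a,b,c,d=roi
    u,v=np.meshgrid(np.arange(a,c),np.arange(b,d)); uv=np.c_[u.ravel(),v.ravel()]
    P=atdepth(f,uv,T); px=f['pixels'][uv[:,1],uv[:,0]].astype(int); wood=(px[:,0]-px[:,2]>30)&(px[:,1]>.42*px[:,0])
    for m,(lo,hi) in bands.items():
        w=wood&(P[:,2]>lo)&(P[:,2]<hi)
        if w.sum()<30: print(m,w.sum());continue
        r=cv2.minAreaRect((P[w,:2]*1000).astype(np.float32)); print(m,w.sum(),np.median(P[w,2]).round(4),np.round(r[0],1),np.round(r[1],1),round(r[2],1))
meas(f,(150,130,250,215),dict(base=(.012,.028),mid=(.03,.04))); meas(g,(370,180,450,290),dict(base=(.012,.028),mid=(.03,.04)))
E
```

```text
t 4.73 pos [ 440.9 -301.8  143.1] yaw 176.0 tilt [0.0002 0.0002] j6 -2.31 F [-0.2  0.4 -4.8] op 63.8 -> [-121.4  286.9   -6.8] -0.15707670193117115
[ 0.02758768 -0.0144794   0.02001872]
base 1231 0.0209 [ 446.2 -301.1] [105.2 201.4] 87.9
mid 1028 0.0369 [ 443.7 -301.5] [ 54.5 182.5] 87.3
base 798 0.0193 [ 424.3 -296.8] [ 99.6 163.7] 88.2
mid 408 0.0351 [ 397.2 -297. ] [49.3 92.8] 87.2
```

View pics/s1c.png

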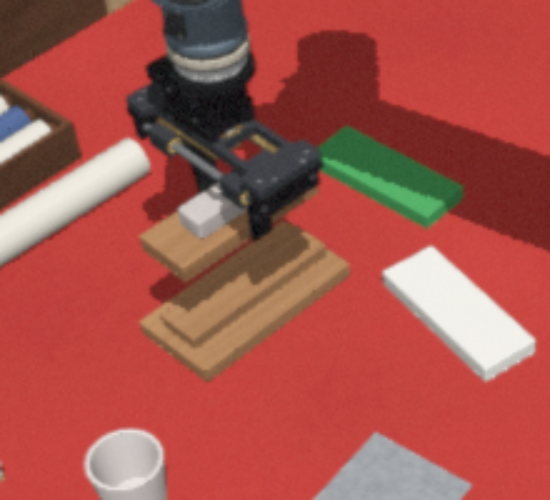

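The cover and bar are up and level, with the middle board left on the base. Next I move them to the felt.

Request:
servo_tool(
  deltas=[
    [[-0.001,0.002,0,-0.001,1],[-0.003,0.007,0,-0.004,1],[-0.007,0.016,0,-0.009,1],[-0.012,0.029,0,-0.016,1],[-0.02,0.047,0,-0.026,1],[-0.029,0.069,0,-0.038,1],[-0.039,0.092,0,-0.05,1],[-0.05,0.118,0,-0.065,1],[-0.061,0.144,0,-0.079,1],[-0.072,0.17,0,-0.093,1],[-0.082,0.195,0,-0.107,1],[-0.092,0.218,0,-0.119,1],[-0.101,0.24,0,-0.131,1],[-0.109,0.258,0,-0.141,1],[-0.115,0.272,0,-0.149,1],[-0.119,0.281,0,-0.154,1],[-0.121,0.286,0,-0.157,1],[-0.121,0.287,0,-0.157,1],[-0.121,0.287,0,-0.157,1]],
  ],
)

```text
t: 6.42
eef_pos: [0.5813, -0.0239, 0.143]
eef_rot: [[-0.996, -0.088, -0.001], [-0.088, 0.996, -0.0], [0.001, -0.0, -1.0]]
force: [-0.7, 0.4, -4.1]
opening: 0.0637
gripper_force: 30.0
```

```bash
python3 -c "
from h import *; go(582,-24,33,5)"
```

```text
t 6.42 pos [581.3 -23.9 143. ] yaw -175.0 tilt [ 0.001 -0.   ] j6 -1.89 F [-0.7  0.4 -4.1] op 63.7 -> [ -0.8  -0.2 110. ] 0.00041291157012864906
```

Request:
servo_tool(
  deltas=[
    [[0,0,0.003,0,1],[0,0,0.01,0,1],[0,0,0.022,0,1],[0,0,0.038,0,1],[0,0,0.056,0,1],[0,0,0.072,0,1],[0,0,0.086,0,1],[0,0,0.096,0,1],[0,0,0.102,0,1],[0,0,0.106,0,1],[0,0,0.108,0,1],[0,0,0.109,0,1],[0,0,0.109,0,1]],
  ],
)

```text
t: 7.5
eef_pos: [0.5821, -0.0242, 0.0346]
eef_rot: [[-0.996, -0.087, 0.001], [-0.087, 0.996, -0.0], [-0.001, -0.0, -1.0]]
force: [0.0, 0.8, -3.9]
opening: 0.064
gripper_force: 30.0
```

Request:
servo_tool(
  deltas=[
    [[0,0,0.0015,0,1],[0,0,0.003,0,1],[0,0,0.003,0,1],[0,0,0.003,0,1]],
  ],
)

```text
t: 7.83
eef_pos: [0.5818, -0.024, 0.0314]
eef_rot: [[-0.996, -0.087, 0.0], [-0.087, 0.996, -0.0], [-0.0, -0.0, -1.0]]
force: [0.8, -0.2, -4.9]
opening: 0.0638
gripper_force: 30.0
```

Request:
servo_tool(
  deltas=[
    [[0,0,0.001,0,1],[0,0,0.001,0,1],[0,0,0.001,0,1]],
  ],
)

```text
t: 8.08
eef_pos: [0.582, -0.024, 0.0309]
eef_rot: [[-0.996, -0.087, 0.001], [-0.087, 0.996, -0.0], [-0.001, -0.0, -1.0]]
force: [-1.5, 0.5, 3.5]
opening: 0.0637
gripper_force: 30.0
```

Contact. Now I release and rise.

Request:
servo_tool(
  deltas=[
    [[0,0,0,0,0.6],[0,0,0,0,-0.5],[0,0,0,0,-1],[0,0,0,0,-1],[0,0,0,0,-1],[0,0,-0.02,0,-1],[0,0,-0.06,0,-1],[0,0,-0.1,0,-1],[0,0,-0.12,0,-1],[0,0,-0.12,0,-1]],
  ],
)

```text
t: 8.92
eef_pos: [0.5852, -0.0247, 0.1553]
eef_rot: [[-0.996, -0.087, 0.011], [-0.087, 0.996, -0.003], [-0.01, -0.004, -1.0]]
force: [1.0, -0.2, 0.5]
opening: 0.0868
gripper_force: 0.0
```

```bash
python3 - <<'E'
from h import *
go(443.5,-301.5,150,-2.7)
E
```

```text
t 8.92 pos [585.2 -24.7 155.3] yaw -175.0 tilt [-0.0105 -0.0035] j6 -1.89 F [ 1.  -0.2  0.5] op 86.8 -> [ 165.4 -263.3    4.5] 0.13460752486754698
```

Request:
servo_tool(
  deltas=[
    [[0.012,-0.02,0,0.01,-1],[0.162,-0.264,0,0.135,-1],[0.162,-0.264,0,0.135,-1],[0.162,-0.264,0,0.135,-1],[0.162,-0.264,0,0.135,-1],[0.162,-0.264,0,0.135,-1],[0.162,-0.264,0,0.135,-1],[0.162,-0.264,0,0.135,-1],[0.162,-0.264,0,0.135,-1],[0.162,-0.264,0,0.135,-1],[0.162,-0.264,0,0.135,-1],[0.162,-0.264,0,0.135,-1]],
  ],
)

```text
t: 9.92
eef_pos: [0.4433, -0.2996, 0.1496]
eef_rot: [[-0.999, 0.047, -0.001], [0.047, 0.999, 0.002], [0.001, 0.002, -1.0]]
force: [0.5, 0.3, -0.3]
opening: 0.0868
gripper_force: 0.0
```

```bash
python3 - <<'E'
from h import *
s=robot.state(); f=robot.grab_frame('top'); np.savez('top2.npz',**f); T=cam2world(f)
v,u=np.mgrid[0:420,0:560]; uv=np.c_[u.ravel(),v.ravel()]; P=atdepth(f,uv,T); px=f['pixels'].reshape(-1,3).astype(int)
wood=(px[:,0]-px[:,2]>30)&(px[:,1]>.42*px[:,0]); grey=(px.max(1)-px.min(1)<30)
R=lambda a,b,c,d:(uv[:,0]>a)&(uv[:,0]<c)&(uv[:,1]>b)&(uv[:,1]<d)
for m,w in(('cover',wood&R(270,110,340,210)&(P[:,2]>.016)&(P[:,2]<.03)),('bar',grey&R(270,110,340,210)&(P[:,2]>.037)&(P[:,2]<.06))):
    r=cv2.minAreaRect((P[w,:2]*1000).astype(np.float32)); print(m,w.sum(),np.median(P[w,2]).round(4),np.round(r[0],1),np.round(r[1],1),round(r[2],1))
s=robot.state(); f=robot.grab_frame('wrist'); T=cam2world(f,s); P=atdepth(f,uv,T); px=f['pixels'].reshape(-1,3).astype(int); ok=f['range_z'].ravel()>0
wood=ok&(px[:,0]-px[:,2]>25)&(px[:,1]>.42*px[:,0])
for m,lo,hi in(('base',.014,.026),('mid',.03,.042)):
    w=wood&(P[:,2]>lo)&(P[:,2]<hi); n,L,st,_=cv2.connectedComponentsWithStats(w.reshape(420,560).astype(np.uint8)); w&=L.ravel()==1+st[1:,4].argmax()
    r=cv2.minAreaRect((P[w,:2]*1000).astype(np.float32)); print(m,w.sum(),np.median(P[w,2]).round(4),np.round(r[0],1),np.round(r[1],1),round(r[2],1))
go(444,-301.5,49,-2.7)
E
```

```text
cover 0 nan [0. 0.] [0. 0.] 0.0
bar 0 nan [0. 0.] [0. 0.] 0.0
base 13414 0.0194 [ 435.6 -302. ] [100.3 180.6] 87.6
mid 13752 0.0355 [ 435.  -302.5] [ 50.3 162.6] 86.9
t 10.02 pos [ 443.8 -299.5  149.9] yaw 177.4 tilt [0.0007 0.0008] j6 -2.33 F [-0.1  0.3  0.1] op 87.0 -> [ -0.4  -2.1 100.9] 0.0016705239236785325
  return _methods._mean(a, axis=axis, dtype=dtype,
  ret = ret.dtype.type(ret / rcount)
```

Request:
servo_tool(
  deltas=[
    [[0,-0.002,0.03,0,-1],[0,-0.002,0.06,0,-1],[0,-0.002,0.083,0,-1],[0,-0.002,0.095,0,-1],[0,-0.002,0.101,0,-1],[0,-0.002,0.101,0,-1],[0,-0.002,0.101,0,0],[0,-0.002,0.101,0,1],[0,-0.002,0.101,0,1],[0,-0.002,0.101,0,1],[0,-0.002,0.101,0,1],[0,-0.002,0.101,0,1],[0,-0.002,0.101,0,1],[0,-0.002,0.101,0,1],[0,-0.002,0.101,0,1]],
  ],
  force=20,
)

```text
t: 11.27
eef_pos: [0.4432, -0.303, 0.0495]
eef_rot: [[-0.999, 0.048, 0.0], [0.048, 0.999, 0.0], [-0.0, 0.0, -1.0]]
force: [-0.8, 1.3, 4.3]
opening: 0.0502
gripper_force: 20.0
```

```bash
python3 - <<'E'
from h import *
f=robot.grab_frame('scene'); np.savez('scene2.npz',**f); save(f,'s2.png'); T=cam2world(f)
v,u=np.mgrid[0:420,0:560]; uv=np.c_[u.ravel(),v.ravel()]; P=atdepth(f,uv,T); px=f['pixels'].reshape(-1,3).astype(int)
wood=(px[:,0]-px[:,2]>30)&(px[:,1]>.42*px[:,0]); grey=(px.max(1)-px.min(1)<30)
R=lambda a,b,c,d:(uv[:,0]>a)&(uv[:,0]<c)&(uv[:,1]>b)&(uv[:,1]<d)
for m,w in(('cover',wood&R(180,200,310,330)&(P[:,2]>.016)&(P[:,2]<.03)),('bar',grey&R(180,200,310,330)&(P[:,2]>.037)&(P[:,2]<.06))):
    if w.sum(): r=cv2.minAreaRect((P[w,:2]*1000).astype(np.float32)); print(m,w.sum(),np.median(P[w,2]).round(4),np.round(r[0],1),np.round(r[1],1),round(r[2],1))
go(433,321,190,6)
E
```

```text
cover 1189 0.0235 [ 592.8 -128.8] [173.3 282.4] 2.7
bar 716 0.0455 [578.5 -22.7] [119.8  35.1] 5.3
t 11.32 pos [ 443.2 -303.    49.5] yaw 177.2 tilt [0.     0.0002] j6 -2.33 F [0.  1.3 4.7] op 49.7 -> [  40.1  622.8 -140.4] -0.1527410308966574
```

View pics/s2.png

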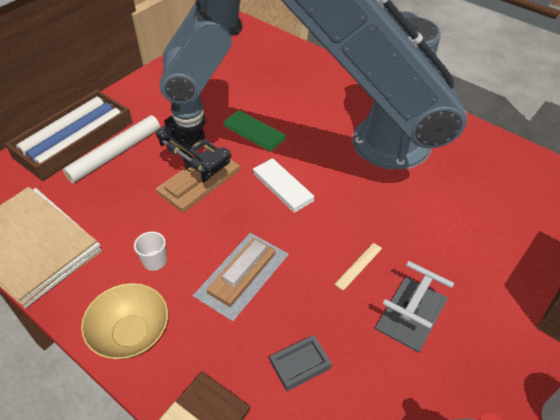

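The cover and bar rest on the felt at (243,268), and the middle board is gripped. I lift and carry it to the stand.

Request:
servo_tool(
  deltas=[
    [[0,0,-0.003,0,1],[0,0,-0.01,0,1],[0,0,-0.022,0,1],[0,0,-0.04,0,1],[0,0,-0.06,0,1],[0.001,0.003,-0.08,0,1],[0.001,0.01,-0.1,-0.005,1],[0.002,0.022,-0.118,-0.01,1],[0.003,0.038,-0.13,-0.02,1],[0.004,0.06,-0.137,-0.03,1],[0.006,0.085,-0.14,-0.04,1],[0.008,0.113,-0.14,-0.05,1],[0.01,0.143,-0.14,-0.06,1],[0.012,0.173,-0.14,-0.07,1],[0.014,0.203,-0.14,-0.08,1],[0.016,0.233,-0.14,-0.09,1],[0.018,0.263,-0.14,-0.1,1],[0.02,0.293,-0.14,-0.11,1],[0.022,0.323,-0.14,-0.12,1],[0.024,0.35,-0.14,-0.13,1]],
  ],
)

```text
t: 12.98
eef_pos: [0.4356, 0.0492, 0.1895]
eef_rot: [[-0.997, -0.083, 0.0], [-0.083, 0.997, -0.0], [-0.0, -0.0, -1.0]]
force: [0.6, 1.0, -1.0]
opening: 0.05
gripper_force: 20.0
```

```bash
python3 -c "
from h import *; go(433,321,180,6)"
```

```text
t 12.98 pos [435.6  49.2 189.5] yaw -175.2 tilt [-0.0002 -0.    ] j6 -1.8 F [ 0.6  1.  -1. ] op 50.0 -> [-20.  271.1   9.5] -0.021786812533821216
```

Request:
servo_tool(
  deltas=[
    [[-0.002,0.022,0,-0.004,1],[-0.004,0.048,0,-0.008,1],[-0.006,0.077,0,-0.012,1],[-0.008,0.107,0,-0.016,1],[-0.01,0.137,0,-0.02,1],[-0.012,0.167,0,-0.022,1],[-0.014,0.195,0,-0.022,1],[-0.016,0.22,0,-0.022,1],[-0.018,0.241,0,-0.022,1],[-0.019,0.256,0,-0.022,1],[-0.02,0.266,0,-0.022,1],[-0.02,0.27,0,-0.022,1],[-0.02,0.271,0,-0.022,1],[-0.02,0.271,0,-0.022,1],[-0.02,0.271,0,-0.022,1]],
  ],
)

```text
t: 14.23
eef_pos: [0.4336, 0.3184, 0.1891]
eef_rot: [[-0.995, -0.103, -0.001], [-0.103, 0.995, -0.001], [0.001, -0.001, -1.0]]
force: [-0.4, 0.1, -0.8]
opening: 0.05
gripper_force: 20.0
```

```bash
python3 - <<'E'
from h import *
go(433,321,130,6)
s=robot.state(); f=robot.grab_frame('wrist'); save(f,'w3.png'); np.savez('w3.npz',**f); T=cam2world(f,s)
v,u=np.mgrid[0:420,0:560]; uv=np.c_[u.ravel(),v.ravel()]; P=atdepth(f,uv,T); px=f['pixels'].reshape(-1,3).astype(int); ok=f['range_z'].ravel()>0
wood=ok&(px[:,0]-px[:,2]>25)&(px[:,1]>.42*px[:,0])&(P[:,2]>.14)
if wood.any():
    r=cv2.minAreaRect((P[wood,:2]*1000).astype(np.float32)); print('mid',wood.sum(),np.median(P[wood,2]),r)
w=ok&(P[:,2]>.07)&(P[:,2]<.1)&(px.max(1)-px.min(1)<40)
n,L,st,_=cv2.connectedComponentsWithStats(w.reshape(420,560).astype(np.uint8))
for i in range(1,n):
    if st[i,4]>300:
        q=L.ravel()==i; r=cv2.minAreaRect((P[q,:2]*1000).astype(np.float32)); print(st[i],np.percentile(P[q,2],[50,90,97,99]).round(4),np.round(r[0],1),np.round(r[1],1),round(r[2],1))
E
```

```text
t 14.23 pos [433.6 318.4 189.1] yaw -174.1 tilt [ 0.0007 -0.0006] j6 -1.25 F [-0.4  0.1 -0.8] op 50.0 -> [ 0.3  2.6 59.1] -0.0013095872644728712
mid 38506 0.17542477449612978 ((413.1185607910156, 314.0524597167969), (138.16624450683594, 139.29574584960938), 49.258975982666016)
```

View pics/w3.png

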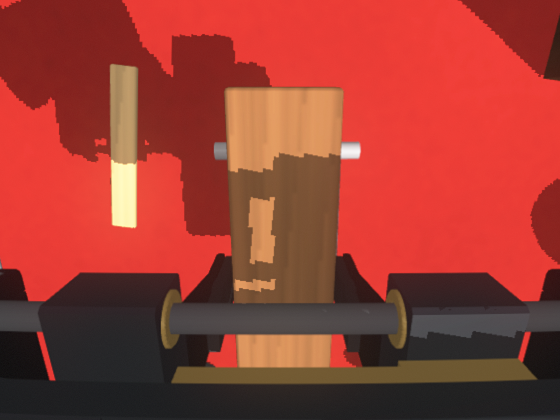

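The wrist view shows the rod ends at (220,150) and (352,150), evenly either side of the board, so it's well centred. I descend.

Request:
servo_tool(
  deltas=[
    [[0,0.001,0.008,0,1],[0,0.002,0.022,0,1],[0,0.002,0.038,0,1],[0,0.002,0.05,0,1],[0,0.002,0.058,0,1],[0,0.002,0.062,0,1],[0,0.002,0.064,0,1],[0,0.002,0.064,0,1],[0,0.002,0.064,0,1]],
  ],
)

```text
t: 15.03
eef_pos: [0.4339, 0.3214, 0.1256]
eef_rot: [[-0.995, -0.104, 0.001], [-0.104, 0.995, 0.0], [-0.001, 0.0, -1.0]]
force: [0.5, -0.2, -1.7]
opening: 0.0498
gripper_force: 20.0
```

Request:
servo_tool(
  deltas=[
    [[0,0,0.001,0,1],[0,0,0.002,0,1],[0,0,0.003,0,1],[0,0,0.004,0,1],[0,0,0.004,0,1],[0,0,0.004,0,1]],
  ],
)

```text
t: 15.53
eef_pos: [0.4334, 0.3213, 0.1212]
eef_rot: [[-0.995, -0.104, -0.0], [-0.104, 0.995, -0.0], [0.0, -0.0, -1.0]]
force: [0.1, 0.9, -1.3]
opening: 0.0494
gripper_force: 20.0
```

Request:
servo_tool(
  deltas=[
    [[0,0,0.001,0,1],[0,0,0.002,0,1],[0,0,0.002,0,1],[0,0,0.002,0,1]],
  ],
)

```text
t: 15.87
eef_pos: [0.4334, 0.3213, 0.1191]
eef_rot: [[-0.995, -0.104, -0.0], [-0.104, 0.995, -0.0], [0.0, -0.0, -1.0]]
force: [1.3, -0.3, -2.0]
opening: 0.05
gripper_force: 20.0
```

Request:
servo_tool(
  deltas=[
    [[0,0,0.001,0,1],[0,0,0.002,0,1],[0,0,0.002,0,1],[0,0,0.002,0,1]],
  ],
)

```text
t: 16.2
eef_pos: [0.4334, 0.3213, 0.1171]
eef_rot: [[-0.995, -0.104, -0.0], [-0.104, 0.995, -0.0], [0.0, -0.0, -1.0]]
force: [-0.1, 0.3, -0.9]
opening: 0.0498
gripper_force: 20.0
```

Request:
servo_tool(
  deltas=[
    [[0,0,0.001,0,1],[0,0,0.001,0,1],[0,0,0.001,0,1]],
  ],
)

```text
t: 16.45
eef_pos: [0.4335, 0.3214, 0.1164]
eef_rot: [[-0.995, -0.104, 0.0], [-0.104, 0.995, 0.0], [-0.0, 0.0, -1.0]]
force: [-0.2, -0.5, 0.7]
opening: 0.0496
gripper_force: 20.0
```

Request:
servo_tool(
  deltas=[
    [[0,0,0.001,0,1],[0,0,0.001,0,1],[0,0,0.001,0,1]],
  ],
)

```text
t: 16.7
eef_pos: [0.4335, 0.3214, 0.1155]
eef_rot: [[-0.995, -0.104, 0.0], [-0.104, 0.995, 0.0], [-0.0, 0.0, -1.0]]
force: [-0.8, -0.9, 3.0]
opening: 0.0494
gripper_force: 20.0
```

Contact at about 4 N on the stand. I release gently.

Request:
servo_tool(
  deltas=[
    [[0,0,-0.0005,0,1],[0,0,-0.0005,0,0.2],[0,0,-0.0005,0,-0.2],[0,0,-0.0005,0,-0.6],[0,0,-0.0005,0,-1],[0,0,-0.0005,0,-1],[0,0,-0.0005,0,-1],[0,0,-0.0005,0,-1],[0,0,-0.02,0,-1],[0,0,-0.05,0,-1],[0,0,-0.08,0,-1],[0,0,-0.08,0,-1]],
  ],
)

```text
t: 17.7
eef_pos: [0.4366, 0.3229, 0.2003]
eef_rot: [[-0.995, -0.104, 0.01], [-0.104, 0.995, 0.005], [-0.01, 0.004, -1.0]]
force: [1.9, -0.3, 0.1]
opening: 0.0869
gripper_force: 0.0
```

```bash
python3 - <<'E'
from h import *
f=robot.grab_frame('scene'); save(f,'s3.png'); T=cam2world(f)
cv2.imwrite('pics/s3c.png',cv2.resize(f['pixels'][200:390,320:520,::-1],None,fx=2.5,fy=2.5))
v,u=np.mgrid[0:420,0:560]; uv=np.c_[u.ravel(),v.ravel()]; P=atdepth(f,uv,T); px=f['pixels'].reshape(-1,3).astype(int)
wood=(px[:,0]-px[:,2]>30)&(px[:,1]>.42*px[:,0])
R=lambda a,b,c,d:(uv[:,0]>a)&(uv[:,0]<c)&(uv[:,1]>b)&(uv[:,1]<d)
D=dict(press=wood&R(150,130,250,215)&(P[:,2]>.012)&(P[:,2]<.028),cover=wood&R(190,230,290,320)&(P[:,2]>.018)&(P[:,2]<.03),mid=wood&R(350,230,480,360)&(P[:,2]>.09)&(P[:,2]<.125))
for m,w in D.items():
    n,L,st,_=cv2.connectedComponentsWithStats(w.reshape(420,560).astype(np.uint8)); w=L.ravel()==1+st[1:,4].argmax()
    A=np.c_[P[w,:2],np.ones(w.sum())]; c=np.linalg.lstsq(A,P[w,2],rcond=None)[0]
    r=cv2.minAreaRect((P[w,:2]*1000).astype(np.float32)); print(m,w.sum(),np.median(P[w,2]).round(4),np.round(r[0],1),np.round(r[1],1),round(r[2],1),'slope',c[:2].round(3))
go(582,-24,150,5)
E
```

```text
press 2384 0.0212 [ 444.5 -300. ] [105.5 204.7] 87.0 slope [-0.004 -0.015]
cover 1076 0.0238 [588.2 -24.1] [171.1  66.1] 5.3 slope [-0.003 -0.006]
mid 2033 0.1033 [433.9 320. ] [182.9  50.5] 5.9 slope [-0.009 -0.003]
t 17.75 pos [435.5 322.4 198.2] yaw -174.0 tilt [-0.0072  0.0024] j6 -1.24 F [-0.  -1.  -0.2] op 87.0 -> [-109.3 -359.9   48.1] 0.017069567960578735
```

View pics/s3c.png

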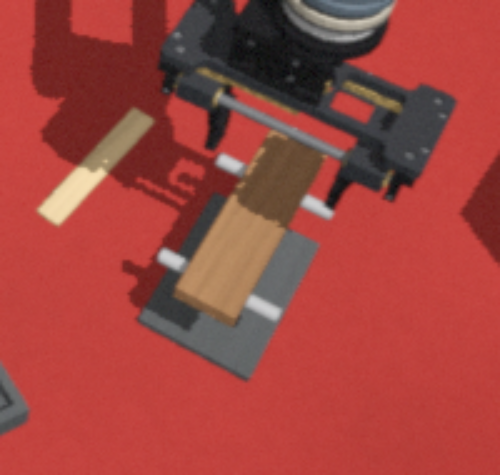

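The middle board lies level and centred on the rods. Now back to the cover.

Request:
servo_tool(
  deltas=[
    [[-0.007,-0.022,0,0,-1],[-0.112,-0.359,0.045,0.017,-1],[-0.112,-0.359,0.045,0.017,-1],[-0.112,-0.359,0.045,0.017,-1],[-0.112,-0.359,0.045,0.017,-1],[-0.112,-0.359,0.045,0.017,-1],[-0.112,-0.359,0.045,0.017,-1],[-0.112,-0.359,0.045,0.017,-1],[-0.112,-0.359,0.045,0.017,-1],[-0.112,-0.359,0.045,0.017,-1],[-0.112,-0.359,0.045,0.017,-1],[-0.112,-0.359,0.045,0.017,-1],[-0.112,-0.359,0.045,0.017,-1]],
  ],
  force=30,
)

```text
t: 18.83
eef_pos: [0.5808, -0.0234, 0.1491]
eef_rot: [[-0.996, -0.087, -0.003], [-0.087, 0.996, 0.001], [0.003, 0.001, -1.0]]
force: [-0.5, -0.4, -0.0]
opening: 0.0871
gripper_force: 0.0
```

```bash
python3 - <<'E'
from h import *
go(582,-24,31,5)
v,u=np.mgrid[0:420,0:560]; uv=np.c_[u.ravel(),v.ravel()]
R=lambda a,b,c,d:(uv[:,0]>a)&(uv[:,0]<c)&(uv[:,1]>b)&(uv[:,1]<d)
for n,roi in(('top',(370,170,450,290)),('scene',(150,130,250,215))):
    f=robot.grab_frame(n); T=cam2world(f); P=atdepth(f,uv,T); px=f['pixels'].reshape(-1,3).astype(int)
    wood=(px[:,0]-px[:,2]>30)&(px[:,1]>.42*px[:,0])&(P[:,2]>.012)&(P[:,2]<.028)&R(*roi)
    Q=onplane(f,uv[wood],.02,T)[:,:2]
    r=cv2.minAreaRect((Q*1000).astype(np.float32)); print(n,wood.sum(),np.round(r[0],1),np.round(r[1],1),round(r[2],1),'mean',1000*Q.mean(0))
E
```

```text
t 18.83 pos [580.8 -23.4 149.1] yaw -175.0 tilt [0.003  0.0015] j6 -1.89 F [-0.5 -0.4 -0. ] op 87.1 -> [ -1.5  -0.9 118.1] -0.0003457907130582734
top 3508 [ 442.8 -297.4] [101.6 201.4] 87.8 mean [ 440.60059762 -297.39797921]
scene 1452 [ 452.8 -299.1] [105.2 193.4] 87.7 mean [ 472.74186356 -313.92228249]
```

Request:
servo_tool(
  deltas=[
    [[-0.001,0,0.03,0,-1],[-0.001,0,0.06,0,-1],[-0.001,0,0.09,0,-1],[-0.001,0,0.108,0,-1],[-0.001,0,0.116,0,-1],[-0.001,0,0.118,0,-1],[-0.001,0,0.118,0,-1],[-0.001,0,0.118,0,0],[-0.001,0,0.118,0,1],[-0.001,0,0.118,0,1],[-0.001,0,0.118,0,1],[-0.001,0,0.118,0,1],[-0.001,0,0.118,0,1],[-0.001,0,0.118,0,1],[-0.001,0,0.118,0,1]],
  ],
  force=30,
)

```text
t: 20.18
eef_pos: [0.5837, -0.0241, 0.0331]
eef_rot: [[-0.996, -0.087, 0.001], [-0.087, 0.996, -0.0], [-0.001, -0.0, -1.0]]
force: [-0.7, 1.0, 5.6]
opening: 0.0637
gripper_force: 30.0
```

Request:
servo_tool(
  deltas=[
    [[0,0,-0.001,0,1],[0,0,-0.003,0,1],[0,0,-0.007,0,1],[0,0,-0.013,0,1],[0,0,-0.021,0,1],[0,0,-0.032,0,1],[0,0,-0.044,0,1],[0,0,-0.057,0,1],[0,0,-0.07,0,1],[0,0,-0.08,0,1],[0,0,-0.086,0,1],[0,0,-0.09,0,1],[0,0,-0.09,0,1],[0,0,-0.09,0,1]],
  ],
)

```text
t: 21.35
eef_pos: [0.583, -0.0239, 0.1222]
eef_rot: [[-0.996, -0.087, -0.0], [-0.087, 0.996, 0.0], [0.0, 0.0, -1.0]]
force: [0.4, -0.1, -4.9]
opening: 0.0638
gripper_force: 30.0
```

```bash
python3 -c "
from h import *; go(440,-301.5,120,-2.2)"
```

```text
t 21.35 pos [583.  -23.9 122.2] yaw -175.0 tilt [0.0003 0.0001] j6 -1.89 F [ 0.4 -0.1 -4.9] op 63.8 -> [ 166.6 -264.1    2.2] 0.1255809509311367
```

Request:
servo_tool(
  deltas=[
    [[0.001,-0.002,0,0.001,1],[0.004,-0.006,0,0.003,1],[0.009,-0.014,0,0.007,1],[0.016,-0.026,0,0.012,1],[0.027,-0.043,0,0.02,1],[0.039,-0.063,0,0.03,1],[0.053,-0.085,0,0.04,1],[0.068,-0.109,0,0.052,1],[0.083,-0.132,0,0.063,1],[0.098,-0.156,0,0.074,1],[0.113,-0.18,0,0.085,1],[0.127,-0.202,0,0.096,1],[0.139,-0.221,0,0.105,1],[0.15,-0.238,0,0.113,1],[0.158,-0.251,0,0.119,1],[0.163,-0.259,0,0.123,1],[0.165,-0.263,0,0.125,1],[0.166,-0.264,0,0.126,1],[0.166,-0.264,0,0.126,1],[0.166,-0.264,0,0.126,1]],
  ],
)

```text
t: 23.02
eef_pos: [0.4408, -0.3006, 0.1221]
eef_rot: [[-0.999, 0.038, -0.0], [0.038, 0.999, 0.001], [0.0, 0.001, -1.0]]
force: [-0.3, -0.3, -4.1]
opening: 0.0639
gripper_force: 30.0
```

```bash
python3 - <<'E'
from h import *
go(441,-301.5,54,-2.2)
s=robot.state(); f=robot.grab_frame('wrist'); save(f,'w4.png'); np.savez('w4.npz',**f); T=cam2world(f,s)
v,u=np.mgrid[0:420,0:560]; uv=np.c_[u.ravel(),v.ravel()]; P=atdepth(f,uv,T); px=f['pixels'].reshape(-1,3).astype(int); ok=f['range_z'].ravel()>0
wood=ok&(px[:,0]-px[:,2]>20)&(px[:,1]>.42*px[:,0])
R=np.array(s['eef_rot']); q=(P-np.array(s['eef_pos']))@R*1000
for m,lo,hi in(('base',.01,.03),('cover',.105,.125)):
    w=wood&(P[:,2]>lo)&(P[:,2]<hi); n,L,st,_=cv2.connectedComponentsWithStats(cv2.morphologyEx(w.reshape(420,560).astype(np.uint8),cv2.MORPH_OPEN,np.ones((3,3),np.uint8)))
    w=w&(L.ravel()>0)
    if w.sum()>50: print(m,w.sum(),'tool x',np.percentile(q[w,0],[.5,99.5]).round(1),'y',np.percentile(q[w,1],[.5,99.5]).round(1),'z',np.median(P[w,2]).round(4))
E
```

```text
t 23.02 pos [ 440.8 -300.6  122.1] yaw 177.8 tilt [0.0004 0.0007] j6 -2.34 F [-0.3 -0.3 -4.1] op 63.9 -> [-0.2 -1.  68.1] 0.00025895009234596576
base 3374 tool x [80.9 95. ] y [-50.3  47.5] z 0.0194
cover 16730 tool x [-45.9  80.8] y [-33.7  35.1] z 0.1116
```

View pics/w4.png

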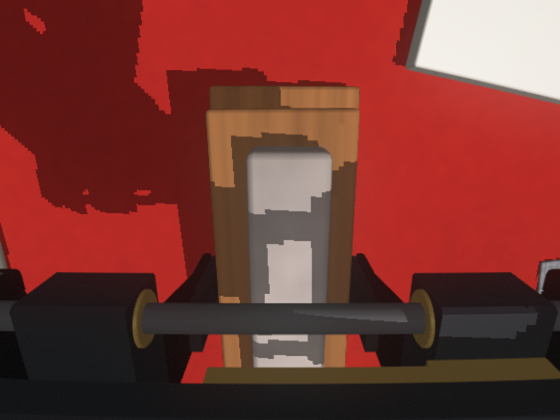

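The cover hangs parallel over the base, whose far edge at row 88 agrees to about 1 mm. I lower it.

Request:
servo_tool(
  deltas=[
    [[0,-0.0005,0.003,0,1],[0,-0.001,0.01,0,1],[0,-0.0015,0.02,0,1],[0,-0.0015,0.032,0,1],[0,-0.0015,0.044,0,1],[0,-0.0015,0.054,0,1],[0,-0.0015,0.062,0,1],[0,-0.0015,0.066,0,1],[0,-0.0015,0.068,0,1],[0,-0.0015,0.068,0,1],[0,-0.0015,0.068,0,1]],
  ],
)

```text
t: 23.98
eef_pos: [0.441, -0.3031, 0.0544]
eef_rot: [[-0.999, 0.039, 0.0], [0.039, 0.999, -0.0], [-0.0, -0.0, -1.0]]
force: [-0.3, 1.1, -3.5]
opening: 0.0639
gripper_force: 30.0
```

Request:
servo_tool(
  deltas=[
    [[0,0,0.001,0,1],[0,0,0.002,0,1],[0,0,0.002,0,1],[0,0,0.002,0,1]],
  ],
)

```text
t: 24.32
eef_pos: [0.4408, -0.303, 0.0524]
eef_rot: [[-0.999, 0.039, 0.0], [0.039, 0.999, -0.0], [-0.0, -0.0, -1.0]]
force: [-0.4, 0.8, -4.7]
opening: 0.0638
gripper_force: 30.0
```

Request:
servo_tool(
  deltas=[
    [[0,0,0.001,0,1],[0,0,0.0015,0,1],[0,0,0.0015,0,1],[0,0,0.0015,0,1]],
  ],
)

```text
t: 24.65
eef_pos: [0.4407, -0.3029, 0.0506]
eef_rot: [[-0.999, 0.039, -0.0], [0.039, 0.999, 0.0], [0.0, 0.0, -1.0]]
force: [-0.2, -0.5, -4.7]
opening: 0.0637
gripper_force: 30.0
```

Request:
servo_tool(
  deltas=[
    [[0,0,0.0005,0,1],[0,0,0.0005,0,1],[0,0,0.0005,0,1]],
  ],
)

```text
t: 24.9
eef_pos: [0.4408, -0.3029, 0.0502]
eef_rot: [[-0.999, 0.039, 0.0], [0.039, 0.999, 0.0], [-0.0, 0.0, -1.0]]
force: [-1.1, 0.5, -3.2]
opening: 0.0637
gripper_force: 30.0
```

Request:
servo_tool(
  deltas=[
    [[0,0,0.001,0,1],[0,0,0.001,0,1],[0,0,0.001,0,1]],
  ],
)

```text
t: 25.15
eef_pos: [0.4408, -0.303, 0.0501]
eef_rot: [[-0.999, 0.039, 0.0], [0.039, 0.999, -0.0], [-0.0, -0.0, -1.0]]
force: [-1.3, 1.4, 5.0]
opening: 0.0636
gripper_force: 30.0
```

The cover is seated. I release, rise and check.

Request:
servo_tool(
  deltas=[
    [[0,0,0,0,0.6],[0,0,0,0,-0.5],[0,0,0,0,-1],[0,0,0,0,-1],[0,0,0,0,-1],[0,0,-0.01,0,-1],[0,0,-0.04,0,-1],[0,0,-0.08,0,-1],[0,0.04,-0.12,0,-1],[0,0.08,-0.14,0,-1],[0,0.12,-0.14,0,-1],[0,0.16,-0.14,0,-1],[0,0.2,-0.14,0,-1],[0,0.2,-0.14,0,-1],[0,0.2,-0.14,0,-1]],
  ],
)

```text
t: 26.4
eef_pos: [0.4476, -0.1, 0.1898]
eef_rot: [[-0.999, 0.034, -0.001], [0.034, 0.999, 0.001], [0.001, 0.001, -1.0]]
force: [0.5, -0.8, -0.2]
opening: 0.0872
gripper_force: 0.0
```

```bash
python3 - <<'E'
from h import *
v,u=np.mgrid[0:420,0:560]; uv=np.c_[u.ravel(),v.ravel()]
R=lambda a,b,c,d:(uv[:,0]>a)&(uv[:,0]<c)&(uv[:,1]>b)&(uv[:,1]<d)
for n,roi,ro2 in(('top',(370,170,450,290),(105,140,190,240)),('scene',(150,130,250,215),(350,230,480,360))):
    f=robot.grab_frame(n); save(f,n+'9.png'); T=cam2world(f); P=atdepth(f,uv,T); px=f['pixels'].reshape(-1,3).astype(int)
    wood=(px[:,0]-px[:,2]>30)&(px[:,1]>.42*px[:,0]); grey=px.max(1)-px.min(1)<30
    for m,w in dict(base=wood&R(*roi)&(P[:,2]>.012)&(P[:,2]<.028),cover=wood&R(*roi)&(P[:,2]>.034)&(P[:,2]<.048),bar=grey&R(*roi)&(P[:,2]>.055)&(P[:,2]<.07),mid=wood&R(*ro2)&(P[:,2]>.09)&(P[:,2]<.12)).items():
        if w.sum()<30: print(n,m,w.sum()); continue
        k,L,st,_=cv2.connectedComponentsWithStats(w.reshape(420,560).astype(np.uint8)); w=L.ravel()==1+st[1:,4].argmax()
        r=cv2.minAreaRect((P[w,:2]*1000).astype(np.float32)); print(n,m,w.sum(),np.median(P[w,2]).round(4),np.round(r[0],1),np.round(r[1],1),round(r[2],1))
E
```

```text
top base 534 0.0194 [ 484.2 -302.7] [ 96.5 120. ] 87.4
top cover 605 0.0395 [ 475.  -302.7] [ 65.1 106. ] 87.6
top bar 364 0.0613 [ 458.2 -299.8] [32.8 65.9] 88.2
top mid 0
scene base 967 0.021 [ 446.6 -296.4] [103.4 204.3] 84.9
scene cover 679 0.0407 [ 445.  -301.5] [ 66.3 172.7] 86.9
scene bar 510 0.0626 [ 435.5 -300.6] [ 37.8 122.3] 88.1
scene mid 2055 0.1035 [434.  319.5] [183.3  51.6] 5.9
```

View pics/scene9.png

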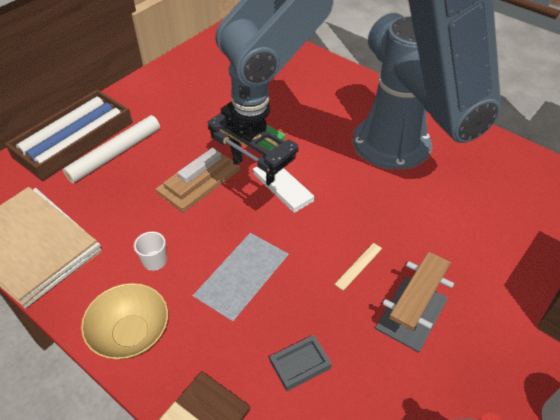

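The cover is centred within about 2 mm, the bar is on it, and the middle board is level on the stand. I hand in.

```bash
python3 -c "
from workcell import robot; print(robot.finish_job())"
```

```text
the job is handed in; nothing more can be done
None
```

I handed the job in at about 26 s with the middle board level and centred on the airing stand's rods, and the cover and stone bar back on the base board within about 2 mm of centre. `finish_job()` returned no verdict, so this rests on the last camera check.

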